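# Find the dough-roller cassette that fits the gap gauge

### The arm

A 7-joint arm with a two-finger parallel gripper is mounted at the origin on a cart in front of the work surface, level with it; the furniture and walls round the work are solid. World frame = base frame: x ahead of the robot, y to its left, z up, the work surface at z = 0. Lengths are in mm, angles in rad, forces in N, time in s.
With the tool pointing down it reaches from about 400 to 875 mm from the base axis. Payload 4.4 kg.
Tool frame: the origin (TCP) lies between the finger pads; the fingertips stand 22 mm ahead of it and the grasp point (between the pads) lies 3 mm ahead of it; z points along the fingers, y is the line along which they close (so a half turn about z gives the same grasp; the last joint's range is limited). The gripper opens to 85 mm and grips with 20 to 120 N. Pads are 22 mm wide; open, the fingers measure 114 mm over their backs; the gripper's body (76 mm by 85 mm) begins 54 mm behind the grasp point. The pads swing forward as they close: fully open they stand 13 mm farther back than shut.
Start: joints at [-1.283, 0.628, 0.038, 1.517, -0.027, 0.996, -0.02], TCP at [225.18, 609.763, 253.313] pointing down, gripper open.
Joint ranges: [-3.06, 3.06], [-0.37, 2.12], [-1.25, 1.32], [0.18, 2.47], [-1.1, 4.24], [0.23, 1.98], [-2.94, 2.94]. Speed limits (rad/s): [2.57, 2.57, 3.14, 3.14, 3.14, 3.14, 3.14].

### API

Orientations are given as [roll, pitch, yaw] about the fixed x, y, z axes, in that order (R = Rz(yaw) Ry(pitch) Rx(roll)).
In Python, from cell import ctrl gives the robot as it stands.
- The arm moves only by the tool step_arm, never from a script. Its argument "plan" is a list of rows, each an object of numbers: "dx", "dy", "dz": the shift along the tool's x, y, z scaled (see below); "ax", "ay", "az": the turn, a rotation vector about the tool's x, y, z scaled (see below); "gripper": the opening, from 0 (shut) to 1 (fully open). A call has 1 to 20 rows; each row shifts and turns the commanded pose from where the row before left it, along the tool's axes as they then stand; what a row does not reach is not made up. The controller multiplies each number of a shift by 0.3 m and each number of a turn by 90 degrees. A row lasts 1/8 s, in which the tool goes at most 62.5 mm and 10.7 degrees, less where a joint would pass 70% of its speed; a pose out of reach is approached as far as the arm can. A call with a number of a shift or a turn outside -1 to 1 is refused whole. A call with a gripper value outside its range is refused whole. The fingers move at their own pace and stop on an object; the grip force is fixed at half the most. Time passes only in rows, so rows that do not move let the fingers close. It gives the time, the measured TCP pose, the force, the opening and the grip force at its end, in the units of the state.
- ctrl.read_state(): the state, without advancing time (a new reading comes with each control period).
- ctrl.get_image(name): name is "side" or "top" or "wrist"; returns a dict with "color" (384x512x3 uint8, red, green, blue), "range_z" (384x512 float32, mm along the optical axis (not along the pixel's ray), 0 where there is no reading), "fx", "fy", "cx", "cy" (pixels), "T" (4x4, takes a point from camera to world coordinates); the wrist camera has in their place "T_tool_cam" (4x4, takes a point from camera to tool coordinates, whose origin is the TCP and whose axes are the flange's). Camera axes: x right, y down, z forward; pixel columns grow to the right and rows downward; lengths in mm; the calibration is good to about 2 mm. A picture is of the moment at which its call begins: read the wrist's pose just before it.
- ctrl.finish_job(): hands the job in; it is judged then, once.
The state is a dict: "clock": time; "qpos": joint angles; "qd": joint speeds; "tau": joint torques, N m; "eef_pos": TCP position; "tool_rot": TCP orientation; "force": force on the tool from outside, world axes, zero at the start; "torque": the same for the moment, N m; "width": finger opening in mm; "gripper_force": force on a finger pad.
Only numpy, scipy, OpenCV 4.12 (cv2) and the standard library are available. Lean on these libraries where they do the work, as an engineer would, in place of code of your own. Each camera call takes 0.05 s, during which the arm holds its last target. There are 200 camera calls.

### The job

One of the three look-alike dough-roller cassettes is set to the gauge that stands in the wooden stand. Slide the gauge's blade straight down into their slots to feel for it: in the right one it goes in all the way with a light, steady drag, in another it drops in freely, and in the third it jams - never force it (keep well under 20 N). Leave the gauge fully home in the right cassette, its handle resting flat on the cover, let go of it, and do not disturb the other things on the counter.

Things in the scene. Friction and masses are not known exactly. Their poses are not given: they have to be found in the camera images.
- gauge_handle (a point): centre of the gauge's black ribbed handle, 17 (x) x 36 (y) x 46 (z) mm. The loose gauge (about 0.11 kg) is this handle on a flat steel blade, 7 mm thick (x) and 26 mm wide (y), hanging 78 mm below it; the blade's lowest 16 mm taper to 2 mm thick. x across the blade's thickness (pinch the handle along x), y along its width, z up. It starts upright in the stand
- gauge_shoulder (a point): same gauge, same axes: middle of the handle's flat underside (the shoulder), 23 mm below the handle's centre, 78 mm above the blade's tip. The handle is thicker than the slots, so the shoulder comes to rest on a cassette's cover (home); at the start it rests on the stand's top, 94 mm above the counter
- gauge_tip (a point): same gauge: middle of the blade's lower end. In the loose cassette no roller is met down to home. In the right one the blade spreads soft rollers: a steady vertical drag of about 3 to 5 N, felt only while it moves, from some 35 mm short of home. In the tight one the gap is almost shut and hard: resistance starts as the tip reaches the rollers, 45 mm short of home, passes 10 N within 10 mm more and climbs on
- stand: fixed wooden block 60 (x) x 70 (y) mm, 94 mm high, with a slot 11 x 32 mm and 88 mm deep in its top (along y) in which the gauge stands; origin at the middle of its underside
- cassette_a_slot (a point): one of three outwardly identical dough-roller cassettes fixed to the counter: white cover on a dark base 84 (x) x 112 (y) mm (128 mm over its end knobs), 92 mm high, one slot in the flat top, 13 mm wide (x) and 36 mm long (y). This point is the middle of the slot's mouth, level with the cover's top; x across the slot, y along it, z up; yaw within 25 degrees of the world's
- cassette_b_slot (a point): another cassette, as cassette_a_slot. Hidden in each, axes 37 mm below the top, are two rollers of 24 mm diameter along y that do not turn; each is sprung towards the slot's middle and yields outward up to 6 mm. Only the roller gap and springs differ. Which cassette is which, and where each stands, is not told and must be felt
- cassette_c_slot (a point): another cassette, as cassette_a_slot
- espresso_cup: small cup with handle, 60 mm wide, 56 mm high, a bystander; origin at the middle of its underside
- salt_shaker: round shaker with metal top, 44 mm wide, 90 mm high, a bystander; origin at the middle of its underside
- jam_jar_1: round jam jar with a screw lid, 65 mm wide, 97 mm high, a bystander; origin at the middle of its underside
- honey_jar: round honey jar with a screw lid, 66 mm wide, 84 mm high, a bystander; origin at the middle of its underside
- sugar_1: flat paper sugar sachet, 64 x 31 x 9 mm, a bystander; origin at the middle of its underside
- muffin: muffin in a paper case, 85 mm wide, 73 mm high, a bystander; origin at the middle of its underside
Mind the look-alikes: they are no part of the job. Leave any turquoise look-alike of the part that bears cassette_a_slot alone.

How it is judged (in metres and radians):
On the way, in this order (a step that is already met when the one before it is completed fails the run):
1. the gauge has been lifted clear of the stand, held in the gripper (z of gauge_shoulder in the frame of stand above 0.125 m and contact force between the fingers and gauge above 2 N), for 0.1 s.
2. the held gauge stands 5 to 24 mm short of home in the right cassette's slot, its blade between the rollers (whose axes stay less than 34 mm apart: not the loose ones): it is slid in, not dropped (((x of gauge_shoulder in the frame of cassette_a_slot between -0.004 and 0.004 m and y of gauge_shoulder in the frame of cassette_a_slot between -0.008 and 0.008 m and z of gauge_shoulder in the frame of cassette_a_slot between 0.005 and 0.024 m and distance between cassette_a_roll_p and cassette_a_roll_n below 0.034 m and contact force between the fingers and gauge above 2 N) or (x of gauge_shoulder in the frame of cassette_b_slot between -0.004 and 0.004 m and y of gauge_shoulder in the frame of cassette_b_slot between -0.008 and 0.008 m and z of gauge_shoulder in the frame of cassette_b_slot between 0.005 and 0.024 m and distance between cassette_b_roll_p and cassette_b_roll_n below 0.034 m and contact force between the fingers and gauge above 2 N) or (x of gauge_shoulder in the frame of cassette_c_slot between -0.004 and 0.004 m and y of gauge_shoulder in the frame of cassette_c_slot between -0.008 and 0.008 m and z of gauge_shoulder in the frame of cassette_c_slot between 0.005 and 0.024 m and distance between cassette_c_roll_p and cassette_c_roll_n below 0.034 m and contact force between the fingers and gauge above 2 N))), for 0.1 s.
At the end, for the whole second after the job is handed in: The gauge is released, at rest, home in the cassette that drags lightly on its blade (roller axes under 34 mm apart): handle underside within 2 mm of the cover, within 4 mm of the slot's middle across it and 8 mm along it, upright within 0.08 rad (((x of gauge_shoulder in the frame of cassette_a_slot between -0.004 and 0.004 m and y of gauge_shoulder in the frame of cassette_a_slot between -0.008 and 0.008 m and z of gauge_shoulder in the frame of cassette_a_slot between -0.003 and 0.002 m and distance between cassette_a_roll_p and cassette_a_roll_n below 0.034 m) or (x of gauge_shoulder in the frame of cassette_b_slot between -0.004 and 0.004 m and y of gauge_shoulder in the frame of cassette_b_slot between -0.008 and 0.008 m and z of gauge_shoulder in the frame of cassette_b_slot between -0.003 and 0.002 m and distance between cassette_b_roll_p and cassette_b_roll_n below 0.034 m) or (x of gauge_shoulder in the frame of cassette_c_slot between -0.004 and 0.004 m and y of gauge_shoulder in the frame of cassette_c_slot between -0.008 and 0.008 m and z of gauge_shoulder in the frame of cassette_c_slot between -0.003 and 0.002 m and distance between cassette_c_roll_p and cassette_c_roll_n below 0.034 m)) and angle between gauge_shoulder's own z axis and vertical below 0.08 rad and linear speed of gauge below 0.01 m/s); the robot touches nothing.
It fails at once if the gauge is pressed on or forced into a cassette: its contact forces, side squeeze of the rollers included, add up to more than 35 N (contact force between gauge and cassette_a above 35 N or contact force between gauge and cassette_b above 35 N or contact force between gauge and cassette_c above 35 N).
It fails at once if the fingers or arm press on a cassette with more than 20 N (contact force between any of the arm, the fingers and cassette_a above 20 N or contact force between any of the arm, the fingers and cassette_b above 20 N or contact force between any of the arm, the fingers and cassette_c above 20 N).
It fails at once if a bystander is pushed more than 30 mm (distance of any of espresso_cup, salt_shaker, jam_jar_1, honey_jar, sugar_1, muffin from where it was at the start of the episode above 0.03 m).
It also fails if it takes over 59 s, if anything falls off the work surface, if the arm or the gripper's body presses on something with over 40 N, if the wrist force passes 120 N, or if a joint passes its speed limit or range.

## Working session

There is one attempt and no reset: what is moved stays moved. The work goes in short steps, Python scripts to look and compute and a tool call to move; the robot and the scene stay as the last step left them, time stands still between calls to the robot, and variables do not carry over. Pictures are saved under pics/ and viewed, at most 10 in all, crops included, and the job is handed in when it is done.

Besides the shell and the picture viewer there is one more tool, called by a JSON object that holds its "name" and its "arguments". step_arm: Moves the arm, as the interface text tells. Shifts and turns lie within -1 to 1; 1 stands for 0.3 m of shift or 90 degrees of turn. Its arguments: {"type":"object","properties":{"plan":{"type":"array"}},"required":["plan"]}

```bash
ls; mkdir -p pics; python3 - <<'E'
from cell import ctrl
import cv2, numpy as np
s=ctrl.read_state(); print({k:np.round(v,3).tolist() for k,v in s.items()})
ims=[]
for n in ("top","side"):
    d=ctrl.get_image(n); np.savez(f"{n}.npz",**d)
    print(n,d["fx"],d["cx"],d["cy"],np.round(d["T"],3).tolist())
    cv2.imwrite(f"pics/{n}.png",cv2.resize(d["color"][:,:,::-1],(800,600),interpolation=cv2.INTER_CUBIC))
E
```

```text
pics
{'clock': 0.0, 'qpos': [-1.283, 0.629, 0.038, 1.518, -0.027, 0.996, -0.02], 'qd': [0.0, -0.001, 0.002, -0.001, -0.001, 0.001, 0.001], 'tau': [0.001, -56.34, 1.227, -19.345, 0.011, 0.01, -0.0], 'eef_pos': [224.982, 609.21, 252.401], 'tool_rot': [-3.14, 0.0, 2.788], 'force': [-0.067, -0.598, -0.119], 'torque': [-0.019, -0.022, 0.057], 'gripper_force': 0.0, 'width': 85.172}
top 354.4705384265138 254.75897078318968 194.55088177519065 [[-0.018, -0.991, 0.135, 401.106], [-1.0, 0.02, 0.014, 45.163], [-0.017, -0.135, -0.991, 995.506], [0.0, 0.0, 0.0, 1.0]]
side 408.8691398405112 259.38774297097893 182.67708042997054 [[0.688, 0.416, -0.595, 1350.893], [0.726, -0.38, 0.574, -770.133], [0.012, -0.827, -0.563, 893.759], [0.0, 0.0, 0.0, 1.0]]
```

View pics/top.png

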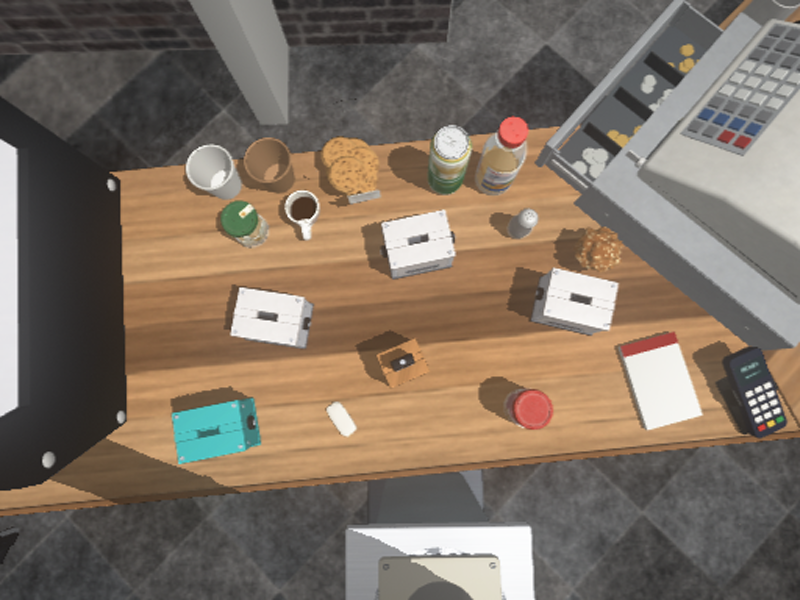

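View pics/side.png

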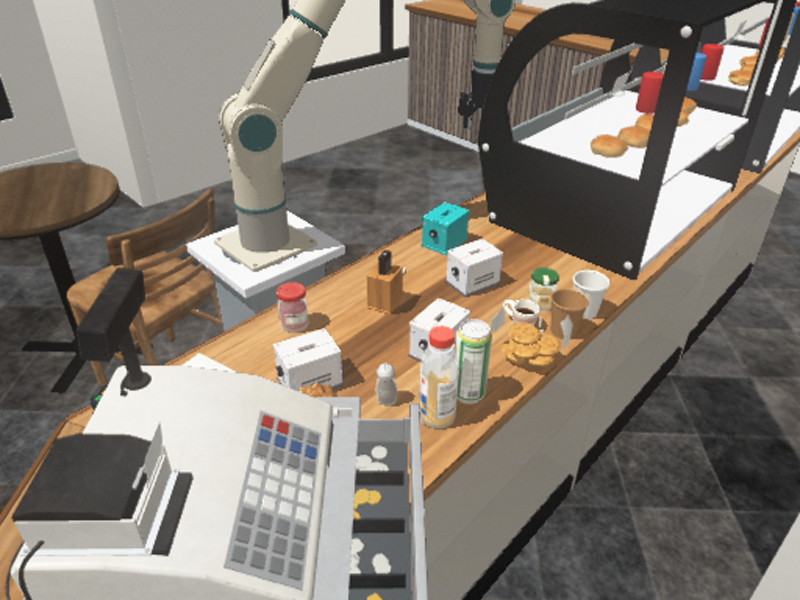

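The top view shows three white cassettes at about (418,243), (575,299) and (270,316). The turquoise look-alike is at (215,430) and I leave it alone. The stand with the black gauge handle is at (402,362). The side view agrees: the gauge handle is at (385,262). Next I measure positions and obstacles.

```bash
cat > h.py <<'E'
import numpy as np, cv2
def cloud(d,T=None):
    T=d["T"] if T is None else T
    v,u=np.mgrid[0:384,0:512]; z=d["range_z"].astype(float)
    P=np.stack([(u-d["cx"])/d["fx"]*z,(v-d["cy"])/d["fy"]*z,z,np.ones_like(z)],-1)@T.T
    P=P[...,:3]; P[z<=0]=np.nan
    return P
def ray_at(d,uv,h,T=None):
    T=d["T"] if T is None else T
    r=T[:3,:3]@np.array([(uv[0]-d["cx"])/d["fx"],(uv[1]-d["cy"])/d["fy"],1]); o=T[:3,3]
    return o+r*(h-o[2])/r[2]
def project(d,p,T=None):
    T=d["T"] if T is None else T
    q=T[:3,:3].T@(np.asarray(p)-T[:3,3]); return np.array([d["fx"]*q[0]/q[2]+d["cx"],d["fy"]*q[1]/q[2]+d["cy"]])
E
python3 - <<'E'
from h import *
for n in("top","side"):
    d=np.load(n+".npz"); P=cloud(d); c=d["color"].astype(int); hsv=cv2.cvtColor(d["color"],cv2.COLOR_RGB2HSV)
    m=((P[...,2]>84)&(P[...,2]<102)&(hsv[...,1]<40)&(hsv[...,2]>150)&(P[...,0]>250)).astype(np.uint8)
    k,l,st,ce=cv2.connectedComponentsWithStats(m)
    for i in range(1,k):
        if st[i,4]<150: continue
        q=P[l==i]; r=cv2.minAreaRect(q[:,:2].astype(np.float32))
        print(n,st[i],np.round(np.nanmedian(q,0),1),np.round(r[0],1),np.round(r[1],1),round(r[2],1))
    # handle/black, z>100
    m=((P[...,2]>110)&(P[...,2]<150)&(hsv[...,2]<70)&(P[...,0]>250)&(P[...,0]<650)&(abs(P[...,1])<300)).astype(np.uint8)
    k,l,st,ce=cv2.connectedComponentsWithStats(m)
    for i in range(1,k):
        if st[i,4]>15:
            q=P[l==i]; r=cv2.minAreaRect(q[:,:2].astype(np.float32)); print(n,"blk",st[i],np.round(q.min(0)),np.round(q.max(0)),r)
d=np.load("top.npz"); P=cloud(d).reshape(-1,3); Q=cloud(np.load("side.npz")).reshape(-1,3)
A=np.vstack([P,Q]);A=A[np.isfinite(A[:,0])]
for x0 in range(0,900,100):
    print(x0,[int(A[(A[:,0]>=x0)&(A[:,0]<x0+100)&(A[:,1]>=y)&(A[:,1]<y+100)][:,2].max(initial=-999)) for y in range(-600,800,100)])
E
```

```text
top [119  92  30  30 163] [773.8 384.   90.5] [769.8 378.9] [79.4 79.7] 17.4
top [ 244  134   47   39 1225] [632.7  24.   92.1] [633.9  24.2] [ 82.2 109.9] 10.7
top [ 348  172   48   39 1281] [ 526.7 -240.3   92.3] [ 527.8 -240.5] [111.2  82.1] 74.9
top [ 148  184   47   37 1280] [508.8 274.7  92. ] [509.9 276.3] [110.5  81.6] 80.2
side [287 153  35  19 372] [513.2 268.9  91.9] [510.4 273.8] [116.3  86.9] 77.6
side [262 191  39  23 459] [628.9  27.5  92. ] [633.4  22.5] [ 81.5 117.9] 8.1
side [175 210  43  28 684] [ 532.2 -245.8   92.3] [ 527.1 -242. ] [110.3  86.9] 75.1
side blk [243 161   7  11  51] [427.  35. 110.] [444.  67. 142.] ((430.6521301269531, 50.287933349609375), (15.123334884643555, 33.925445556640625), 21.627431869506836)
0 [-868, -872, -867, -872, 17, 442, 569, 614, 596, -870, -872, -874, -874, -876]
100 [-872, -872, -874, -872, 6, 16, 17, 615, 609, -999, -4, 579, 541, 3]
200 [34, 6, 5, 6, 5, 6, 6, 7, 5, 96, 96, 592, 586, 234]
300 [60, 61, 19, 8, 103, 7, 97, 12, 61, 98, 97, 566, 244, 243]
400 [114, 66, 18, 96, 95, 6, 143, 5, 96, 95, 6, 617, 245, 479]
500 [393, 237, 112, 98, 97, 94, 96, 6, 96, 95, 5, 621, 619, 618]
600 [390, 235, 201, 112, 94, 96, 96, 53, 87, 88, 6, 620, 619, 619]
700 [236, 222, 189, 114, 209, 204, 157, 102, 95, 95, 94, 620, 618, 619]
800 [224, 204, 150, 106, 151, 157, 142, 213, 95, 95, 93, 4, -3, -868]
```

{"name": "step_arm", "arguments": {"plan": [{"dx": -0.107, "dy": -0.126, "gripper": 1}, {"dx": -0.107, "dy": -0.126, "gripper": 1}, {"dx": -0.107, "dy": -0.126, "gripper": 1}, {"dx": -0.107, "dy": -0.126, "gripper": 1}, {"dx": -0.107, "dy": -0.126, "gripper": 1}, {"dx": -0.107, "dy": -0.126, "gripper": 1}, {"dx": -0.107, "dy": -0.126, "gripper": 1}, {"dx": -0.107, "dy": -0.126, "gripper": 1}, {"dx": -0.107, "dy": -0.126, "gripper": 1}, {"dx": -0.107, "dy": -0.126, "gripper": 1}, {"dx": -0.107, "dy": -0.126, "gripper": 1}, {"dx": -0.107, "dy": -0.126, "gripper": 1}, {"az": 0.107, "gripper": 1}, {"az": 0.107, "gripper": 1}, {"az": 0.107, "gripper": 1}, {"az": 0.107, "gripper": 1}, {"az": 0.106, "gripper": 1}, {"gripper": 1}, {"gripper": 1}]}}

```text
invalid input
```

```bash
cat >> h.py <<'E'
from scipy.spatial.transform import Rotation as Ro
def snap(ctrl,name):
    s=ctrl.read_state(); d=ctrl.get_image("wrist")
    T=np.eye(4); T[:3,:3]=Ro.from_euler("xyz",s["tool_rot"]).as_matrix(); T[:3,3]=s["eef_pos"]
    d["T"]=T@d["T_tool_cam"]; d["tool"]=T; np.savez(name+".npz",**d)
    return s,d
def st(ctrl):
    s=ctrl.read_state(); print({k:np.round(s[k],3).tolist() for k in("clock","qpos","eef_pos","tool_rot","force","width","gripper_force")})
E
python3 - <<'E'
from h import *; from cell import ctrl
s,d=snap(ctrl,"w1"); st(ctrl); print(np.round(d["T_tool_cam"],3).tolist(),d["fx"])
cv2.imwrite("pics/w1.png",cv2.resize(d["color"][:,:,::-1],(800,600)))
E
```

```text
{'clock': 0.15, 'qpos': [-1.283, 0.629, 0.038, 1.518, -0.027, 0.996, -0.02], 'eef_pos': [225.022, 609.346, 252.604], 'tool_rot': [-3.14, 0.0, 2.788], 'force': [0.484, 0.558, -0.679], 'width': 85.409, 'gripper_force': 0.0}
[[-0.0, -0.946, -0.323, 82.95], [1.0, -0.001, 0.001, 0.035], [-0.001, -0.323, 0.946, -121.116], [0.0, 0.0, 0.0, 1.0]] 268.74630871980673
```

View pics/w1.png

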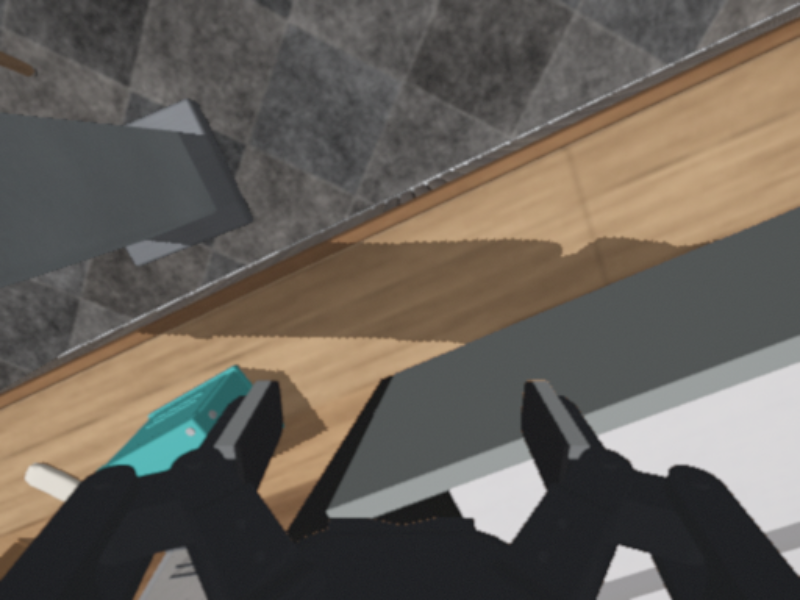

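The wrist view shows the turquoise look-alike at (190,430) and the pastry case's grey shelf edge running under the right finger. The move was rejected, probably because the rows left fields out. First I check where the case edge is.

```bash
python3 - <<'E'
from h import *
C=[cloud(np.load(n+".npz")).reshape(-1,3) for n in("top","side","w1")]
for n,A in zip("tsw",C):
    A=A[np.isfinite(A[:,0])]
    for y in range(380,720,40):
        q=A[(A[:,1]>=y)&(A[:,1]<y+40)&(A[:,0]>150)]
        print(n,y,[(lo,int(q[(q[:,2]>lo)&(q[:,2]<lo+60)][:,0].min(initial=9999)),int((( q[:,2]>lo)&(q[:,2]<lo+60)).sum())) for lo in(120,180,240,300,360,420,480,540,600)])
E
```

```text
t 380 [(120, 9999, 0), (180, 9999, 0), (240, 9999, 0), (300, 9999, 0), (360, 9999, 0), (420, 9999, 0), (480, 9999, 0), (540, 9999, 0), (600, 9999, 0)]
t 420 [(120, 9999, 0), (180, 9999, 0), (240, 9999, 0), (300, 9999, 0), (360, 9999, 0), (420, 9999, 0), (480, 9999, 0), (540, 9999, 0), (600, 9999, 0)]
t 460 [(120, 9999, 0), (180, 9999, 0), (240, 9999, 0), (300, 9999, 0), (360, 9999, 0), (420, 9999, 0), (480, 9999, 0), (540, 9999, 0), (600, 9999, 0)]
t 500 [(120, 290, 19), (180, 272, 180), (240, 197, 253), (300, 207, 70), (360, 9999, 0), (420, 9999, 0), (480, 9999, 0), (540, 9999, 0), (600, 9999, 0)]
t 540 [(120, 290, 2837), (180, 280, 3507), (240, 189, 3446), (300, 200, 303), (360, 9999, 0), (420, 9999, 0), (480, 9999, 0), (540, 9999, 0), (600, 9999, 0)]
t 580 [(120, 777, 9), (180, 366, 895), (240, 364, 1027), (300, 735, 4), (360, 9999, 0), (420, 9999, 0), (480, 9999, 0), (540, 9999, 0), (600, 9999, 0)]
t 620 [(120, 9999, 0), (180, 611, 95), (240, 631, 57), (300, 9999, 0), (360, 9999, 0), (420, 9999, 0), (480, 9999, 0), (540, 9999, 0), (600, 9999, 0)]
t 660 [(120, 9999, 0), (180, 9999
[... 2342 characters left out ...]
9999, 0), (420, 9999, 0), (480, 9999, 0), (540, 9999, 0), (600, 9999, 0)]
w 580 [(120, 283, 816), (180, 268, 2260), (240, 199, 1), (300, 195, 7892), (360, 9999, 0), (420, 9999, 0), (480, 9999, 0), (540, 9999, 0), (600, 9999, 0)]
w 620 [(120, 279, 854), (180, 266, 1810), (240, 222, 2978), (300, 209, 6124), (360, 9999, 0), (420, 9999, 0), (480, 9999, 0), (540, 9999, 0), (600, 9999, 0)]
w 660 [(120, 276, 873), (180, 261, 2408), (240, 228, 3053), (300, 232, 4305), (360, 9999, 0), (420, 9999, 0), (480, 9999, 0), (540, 9999, 0), (600, 9999, 0)]
w 700 [(120, 273, 1000), (180, 258, 3119), (240, 349, 102), (300, 9999, 0), (360, 9999, 0), (420, 9999, 0), (480, 9999, 0), (540, 9999, 0), (600, 9999, 0)]
```

{"name": "step_arm", "arguments": {"plan": [{"dx": -0.047, "dy": -0.151, "dz": 0, "ax": 0, "ay": 0, "az": 0, "gripper": 1}, {"dx": -0.047, "dy": -0.151, "dz": 0, "ax": 0, "ay": 0, "az": 0, "gripper": 1}, {"dx": -0.047, "dy": -0.151, "dz": 0, "ax": 0, "ay": 0, "az": 0, "gripper": 1}, {"dx": -0.047, "dy": -0.151, "dz": 0, "ax": 0, "ay": 0, "az": 0, "gripper": 1}, {"dx": -0.125, "dy": -0.06, "dz": 0, "ax": 0, "ay": 0, "az": 0, "gripper": 1}, {"dx": -0.125, "dy": -0.06, "dz": 0, "ax": 0, "ay": 0, "az": 0, "gripper": 1}, {"dx": -0.125, "dy": -0.06, "dz": 0, "ax": 0, "ay": 0, "az": 0, "gripper": 1}, {"dx": -0.125, "dy": -0.06, "dz": 0, "ax": 0, "ay": 0, "az": 0, "gripper": 1}, {"dx": -0.125, "dy": -0.06, "dz": 0, "ax": 0, "ay": 0, "az": 0, "gripper": 1}, {"dx": -0.118, "dy": -0.152, "dz": 0, "ax": 0, "ay": 0, "az": 0, "gripper": 1}, {"dx": -0.118, "dy": -0.152, "dz": 0, "ax": 0, "ay": 0, "az": 0, "gripper": 1}, {"dx": -0.118, "dy": -0.152, "dz": 0, "ax": 0, "ay": 0, "az": 0, "gripper": 1}, {"dx": -0.118, "dy": -0.152, "dz": 0, "ax": 0, "ay": 0, "az": 0, "gripper": 1}, {"dx": 0, "dy": 0, "dz": 0, "ax": 0, "ay": 0, "az": 0.107, "gripper": 1}, {"dx": 0, "dy": 0, "dz": 0, "ax": 0, "ay": 0, "az": 0.107, "gripper": 1}, {"dx": 0, "dy": 0, "dz": 0, "ax": 0, "ay": 0, "az": 0.107, "gripper": 1}, {"dx": 0, "dy": 0, "dz": 0, "ax": 0, "ay": 0, "az": 0.107, "gripper": 1}, {"dx": 0, "dy": 0, "dz": 0, "ax": 0, "ay": 0, "az": 0.106, "gripper": 1}, {"dx": 0, "dy": 0, "dz": 0, "ax": 0, "ay": 0, "az": 0, "gripper": 1}, {"dx": 0, "dy": 0, "dz": 0, "ax": 0, "ay": 0, "az": 0, "gripper": 1}]}}

```text
clock: 2.65
eef_pos: [429.6, 50.8, 253.3]
tool_rot: [-3.141, -0.0, 1.952]
force: [-0.2, -0.3, -0.3]
width: 85.5
gripper_force: 0.0
```

```bash
python3 - <<'E'
from h import *; from cell import ctrl
st(ctrl); s,d=snap(ctrl,"w2")
P=cloud(d)
cv2.imwrite("pics/w2.png",cv2.resize(d["color"][:,:,::-1],(800,600)))
E
```

```text
{'clock': 2.65, 'qpos': [-0.449, 0.339, 0.351, 2.097, -0.172, 0.732, 0.393], 'eef_pos': [429.563, 50.806, 253.251], 'tool_rot': [-3.141, -0.0, 1.952], 'force': [-0.232, -0.329, -0.314], 'width': 85.521, 'gripper_force': 0.0}
```

View pics/w2.png

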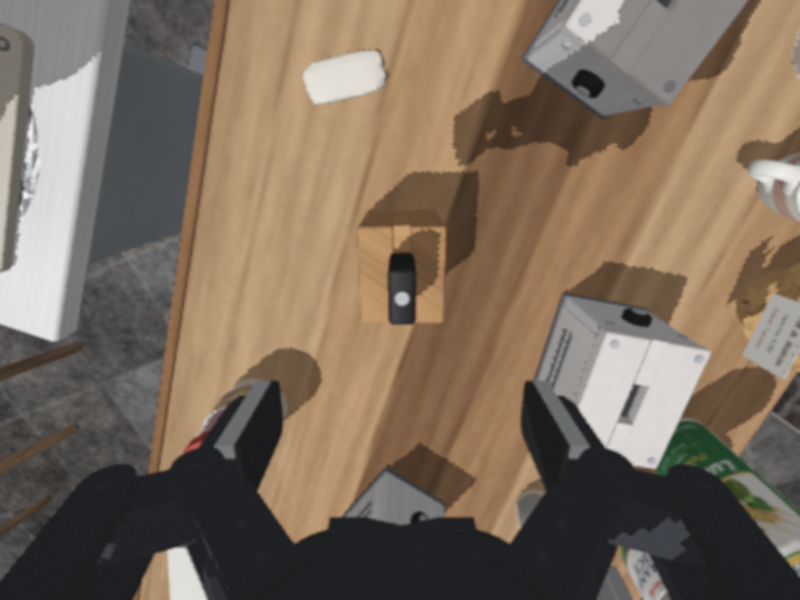

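The gauge stands upright in the stand, with its handle top at about (402,298) and already lined up with the fingers. The cassette slot at (633,403) is also visible. Now I measure the handle and all the slots.

```bash
cat > slots.py <<'E'
from h import *
def slots(d,label):
    P=cloud(d); hsv=cv2.cvtColor(d["color"],cv2.COLOR_RGB2HSV)
    top=((np.abs(P[...,2]-92)<5)&(hsv[...,1]<45)&(hsv[...,2]>110)).astype(np.uint8)
    k,l,s,_=cv2.connectedComponentsWithStats(top)
    for i in range(1,k):
        if s[i,4]<700: continue
        c,_=cv2.findContours((l==i).astype(np.uint8),cv2.RETR_EXTERNAL,cv2.CHAIN_APPROX_NONE)
        h=cv2.convexHull(max(c,key=cv2.contourArea)).reshape(-1,2).astype(float)
        hz=np.nanmedian(P[l==i][:,2])
        W=np.array([ray_at(d,p,92.)[:2] for p in h],np.float32); r=cv2.minAreaRect(W)
        # holes: rectified view of cover at z=92, 0.5 mm/px
        ang=r[2]; 
        if r[1][0]>r[1][1]: ang-=90   # short side = x axis
        a=np.deg2rad(ang); ex=np.array([np.cos(a),np.sin(a)]); ey=np.array([-ex[1],ex[0]])
        if ex[0]<0: ex,ey=-ex,-ey
        g=np.arange(-35,35.1,.5); X,Y=np.meshgrid(g,g)
        w=np.array(r[0])+X[...,None]*ex+Y[...,None]*ey
        uv=np.array([project(d,[*p,92.]) for p in w.reshape(-1,2)]).astype(np.float32).reshape(*X.shape,2)
        im=cv2.remap(cv2.cvtColor(d["color"],cv2.COLOR_RGB2GRAY),uv[...,0],uv[...,1],cv2.INTER_CUBIC)
        t=np.median(im)
        m=((im<0.72*t)).astype(np.uint8); kk,ll,ss,cc=cv2.connectedComponentsWithStats(m)
        best=[j for j in range(1,kk) if 300<ss[j,4]<4000]
        for j in best:
            q=cv2.minAreaRect(np.argwhere(ll==j)[:,::-1].astype(np.float32))
            off=np.array(q[0])*.5-35; p=np.array(r[0])+off[0]*ex+off[1]*ey
            print(label,"cover",np.round(r[0],1),np.round(r[1],1),"z",round(float(hz),1),"yaw",round(float(np.degrees(np.arctan2(ex[1],ex[0]))),1),"slot",np.round(p,1),np.round(np.array(q[1])*.5,1),round(q[2],1))
        cv2.imwrite(f"pics/rect_{label}_{i}.png",cv2.resize(im,(300,300)))
if __name__=="__main__":
    import sys
    for n in sys.argv[1:]: slots(np.load(n+".npz"),n)
E
python3 slots.py top w2; python3 - <<'E'
from h import *
d=np.load("w2.npz"); P=cloud(d); hsv=cv2.cvtColor(d["color"],cv2.COLOR_RGB2HSV)
m=(P[...,2]>125)&(P[...,2]<150)&(abs(P[...,0]-430)<40)&(abs(P[...,1]-50)<40)
q=P[m]; print("handle z",np.percentile(q[:,2],[5,50,95]),m.sum())
t=m&(P[...,2]>136); uv=np.argwhere(t)[:,::-1]; 
W=np.array([ray_at(d,p,140.)[:2] for p in uv],np.float32); print(cv2.minAreaRect(W),uv.min(0),uv.max(0))
T=d["tool"]; c=cv2.minAreaRect(W)[0]; print("in tool",np.round(np.linalg.inv(T)@[*c,140,1],1))
# stand top
m=(P[...,2]>89)&(P[...,2]<99)&(abs(P[...,0]-430)<55)&(abs(P[...,1]-50)<55); print("stand",np.nanmedian(P[m],0),cv2.minAreaRect(P[m][:,:2].astype(np.float32)))
d=np.load("side.npz"); P=cloud(d);m=(P[...,2]>105)&(P[...,2]<150)&(abs(P[...,0]-430)<40)&(abs(P[...,1]-50)<40);print("side handle",P[m].max(0),P[m].min(0))
E
```

```text
top cover [633.4  24.2] [ 82.  109.9] z 92.1 yaw 10.9 slot [633.5  23.7] [35. 14.] 90.0
top cover [ 527.6 -239.5] [111.   82.7] z 92.2 yaw -14.2 slot [ 527.4 -240.2] [35.5 14. ] 90.0
top cover [509.8 275.6] [110.2  81.8] z 92.0 yaw -10.0 slot [509.7 275.4] [14.  35.5] 0.0
w2 cover [631.8  25.8] [ 84.4 110.7] z 92.2 yaw 10.8 slot [612.1  -4.2] [18.5 20. ] 90.0
w2 cover [631.8  25.8] [ 84.4 110.7] z 92.2 yaw 10.8 slot [633.3  24.8] [11.9 34.7] 1.2
handle z [133.0116379  140.01361951 141.37779454] 707
((428.03326416015625, 55.04458999633789), (15.951505661010742, 34.908687591552734), 21.818973541259766) [248 171] [265 207]
in tool [  4.5   0.2 113.3   1. ]
stand [423.29777686  61.51885624  94.23136252] ((428.32373046875, 54.32011032104492), (59.932708740234375, 70.30230712890625), 22.228195190429688)
side handle [443.6479828   72.4287708  142.70904092] [417.41838481  30.79783102 105.00987463]
```

{"name": "step_arm", "arguments": {"plan": [{"dx": 0.014, "dy": 0, "dz": 0.106, "ax": 0, "ay": 0, "az": 0, "gripper": 1}, {"dx": 0, "dy": 0, "dz": 0.106, "ax": 0, "ay": 0, "az": 0, "gripper": 1}, {"dx": 0, "dy": 0, "dz": 0.106, "ax": 0, "ay": 0, "az": 0, "gripper": 1}, {"dx": 0, "dy": 0, "dz": 0.106, "ax": 0, "ay": 0, "az": 0, "gripper": 1}, {"dx": 0, "dy": 0, "dz": 0, "ax": 0, "ay": 0, "az": 0, "gripper": 0.5}, {"dx": 0, "dy": 0, "dz": 0, "ax": 0, "ay": 0, "az": 0, "gripper": 0.3}, {"dx": 0, "dy": 0, "dz": 0, "ax": 0, "ay": 0, "az": 0, "gripper": 0}, {"dx": 0, "dy": 0, "dz": 0, "ax": 0, "ay": 0, "az": 0, "gripper": 0}, {"dx": 0, "dy": 0, "dz": 0, "ax": 0, "ay": 0, "az": 0, "gripper": 0}, {"dx": 0, "dy": 0, "dz": 0, "ax": 0, "ay": 0, "az": 0, "gripper": 0}]}}

```text
clock: 3.95
eef_pos: [428.7, 54.8, 127.1]
tool_rot: [3.139, 0.0, 1.949]
force: [-0.2, -0.1, 6.3]
width: 16.6
gripper_force: 58.3
```

{"name": "step_arm", "arguments": {"plan": [{"dx": 0, "dy": 0, "dz": -0.03, "ax": 0, "ay": 0, "az": 0, "gripper": 0}, {"dx": 0, "dy": 0, "dz": -0.07, "ax": 0, "ay": 0, "az": 0, "gripper": 0}, {"dx": 0, "dy": 0, "dz": -0.09, "ax": 0, "ay": 0, "az": 0, "gripper": 0}, {"dx": 0, "dy": 0, "dz": -0.09, "ax": 0, "ay": 0, "az": 0, "gripper": 0}, {"dx": 0, "dy": 0, "dz": -0.09, "ax": 0, "ay": 0, "az": 0, "gripper": 0}, {"dx": 0, "dy": 0, "dz": 0, "ax": 0, "ay": 0, "az": 0, "gripper": 0}, {"dx": 0, "dy": 0, "dz": 0, "ax": 0, "ay": 0, "az": 0, "gripper": 0}]}}

```text
clock: 4.82
eef_pos: [427.5, 54.7, 236.8]
tool_rot: [-3.141, -0.0, 1.949]
force: [-0.2, -0.2, -1.4]
width: 16.4
gripper_force: 58.9
```

```bash
python3 - <<'E'
from h import *; from cell import ctrl
st(ctrl); s,d=snap(ctrl,"w3"); ds=ctrl.get_image("side"); np.savez("side3.npz",**ds)
a=cv2.resize(d["color"][:,:,::-1],(512,384)); u,v=project(ds,[428,55,180]).astype(int); print(u,v)
b=cv2.resize(ds["color"][max(0,v-50):v+50,u-40:u+40,::-1],(288,384),interpolation=cv2.INTER_CUBIC)
cv2.imwrite("pics/w3.png",np.hstack([a,b]))
# obstacles near cassettes above 100 mm
P=cloud(np.load("top.npz")); Q=cloud(np.load("side.npz"))
for A in(P,Q):
  m=(A[...,2]>100)&(A[...,2]<260)&(A[...,0]>380)&(A[...,0]<760)&(abs(A[...,1])<420)
  k,l,s_,_=cv2.connectedComponentsWithStats(m.astype(np.uint8))
  for i in range(1,k):
    if s_[i,4]>20: print(np.round(A[l==i].min(0)),np.round(A[l==i].max(0)))
E
```

```text
{'clock': 4.825, 'qpos': [-0.458, 0.365, 0.355, 2.122, -0.198, 0.686, 0.407], 'eef_pos': [427.476, 54.696, 236.778], 'tool_rot': [-3.141, -0.0, 1.949], 'force': [-0.236, -0.25, -1.435], 'width': 16.434, 'gripper_force': 58.898}
246 152
[ 734. -152.  100.] [760. -88. 209.]
[ 574. -420.  100.] [ 760. -264.  216.]
[735. -60. 101.] [760.   1. 171.]
[415.  37. 103.] [441.  71. 144.]
[417.  31. 100.] [444.  72. 143.]
[738. -63. 116.] [760.  -7. 170.]
[ 748. -140.  203.] [ 760. -105.  208.]
[ 742. -156.  100.] [ 760. -131.  181.]
[ 660. -420.  103.] [ 760. -264.  212.]
```

View pics/w3.png

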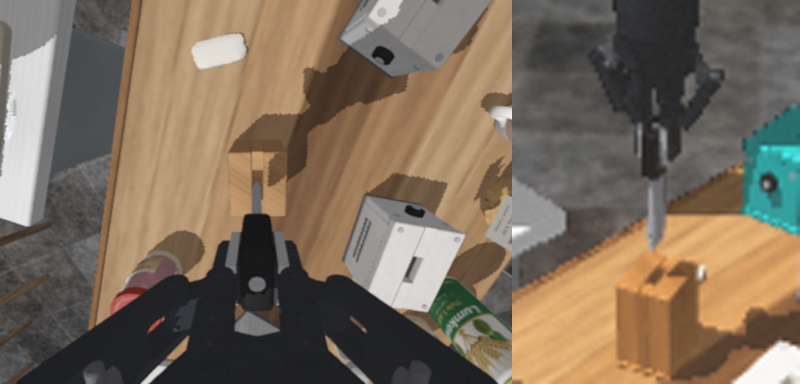

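The gauge is held upright and clear of the stand. I move beside the middle cassette and take a closer wrist view of its slot.

{"name": "step_arm", "arguments": {"plan": [{"dx": -0.055, "dy": 0.056, "dz": 0, "ax": 0, "ay": 0, "az": 0, "gripper": 0}, {"dx": -0.115, "dy": 0.11, "dz": 0, "ax": 0, "ay": 0, "az": 0, "gripper": 0}, {"dx": -0.115, "dy": 0.11, "dz": 0, "ax": 0, "ay": 0, "az": 0, "gripper": 0}, {"dx": -0.115, "dy": 0.11, "dz": 0, "ax": 0, "ay": 0, "az": 0, "gripper": 0}, {"dx": -0.115, "dy": 0.11, "dz": 0, "ax": 0, "ay": 0, "az": 0, "gripper": 0}, {"dx": -0.062, "dy": 0.06, "dz": 0, "ax": 0, "ay": 0, "az": 0, "gripper": 0}, {"dx": 0, "dy": 0, "dz": 0, "ax": 0, "ay": 0, "az": 0.06, "gripper": 0}, {"dx": 0, "dy": 0, "dz": 0, "ax": 0, "ay": 0, "az": 0.061, "gripper": 0}, {"dx": 0, "dy": 0, "dz": 0, "ax": 0, "ay": 0, "az": 0, "gripper": 0}, {"dx": 0, "dy": 0, "dz": 0, "ax": 0, "ay": 0, "az": 0, "gripper": 0}]}}

```text
clock: 6.18
eef_pos: [646.6, -44.6, 236.3]
tool_rot: [-3.14, -0.0, 1.761]
force: [-0.6, -0.6, -1.6]
width: 16.3
gripper_force: 58.8
```

```bash
cat > look.py <<'E'
import sys
from h import *; from slots import slots; from cell import ctrl
st(ctrl); s,d=snap(ctrl,sys.argv[1]); slots(d,sys.argv[1])
# held handle in the tool frame
P=cloud(d); I=np.linalg.inv(d["tool"]); Q=P@I[:3,:3].T+I[:3,3]
m=(Q[...,2]<0)&(Q[...,2]>-20)&(abs(Q[...,1])<6)&(abs(Q[...,0])<30); q=Q[m]
if len(q): print("handle in tool: n",len(q),"x",np.round(np.percentile(q[:,0],[2,50,98]),1),"z",np.round(np.percentile(q[:,2],[5,50,95]),1))
E
python3 look.py w4
```

```text
{'clock': 6.175, 'qpos': [-0.196, 0.672, 0.384, 1.547, -0.285, 0.98, 0.462], 'eef_pos': [646.623, -44.603, 236.263], 'tool_rot': [-3.14, -0.0, 1.761], 'force': [-0.638, -0.638, -1.626], 'width': 16.315, 'gripper_force': 58.792}
w4 cover [ 499.9 -212.8] [112.9  44.2] z 92.1 yaw -42.2 slot [ 521.6 -232.4] [70.  11.5] 90.0
handle in tool: n 1827 x [-16.2   4.8  17.6] z [-14.  -12.9  -3.9]
```

```bash
python3 - <<'E'
from h import *
d=np.load("w4.npz"); P=cloud(d); c=d["color"]
u,v=project(d,[633.4,24.2,92]); print(u,v); u,v=int(u),int(v)
print(P[v-15:v+16:5,u-40:u+41:10,2].round(0)); print(cv2.cvtColor(c,cv2.COLOR_RGB2HSV)[v-15:v+16:10,u-40:u+41:20].tolist())
cv2.imwrite("pics/w4.png",c[:,:,::-1])
E
```

```text
256.53165269002363 113.77157135330198
[[92. 93. 92. 92. 60. 94. 93. 92. 92.]
 [94. 94. 91. 92. 61. 92. 92. 93. 92.]
 [94. 93. 93. 92. 60. 93. 93. 93. 93.]
 [92. 92. 93. 93. 61. 92. 92. 92. 94.]
 [92. 93. 92. 92. 61. 91. 93. 92. 93.]
 [92. 92. 93. 92. 61. 92. 93. 93. 93.]
 [92. 93. 92. 92. 62. 93. 93. 94. 92.]]
[[[10, 7, 226], [13, 8, 222], [105, 17, 59], [10, 11, 142], [10, 11, 142]], [[17, 8, 225], [15, 7, 222], [105, 17, 60], [10, 11, 141], [10, 11, 142]], [[15, 9, 215], [15, 7, 222], [110, 13, 60], [12, 9, 142], [10, 11, 142]], [[11, 10, 208], [15, 7, 222], [113, 17, 61], [10, 7, 213], [12, 9, 142]]]
```

View pics/w4.png

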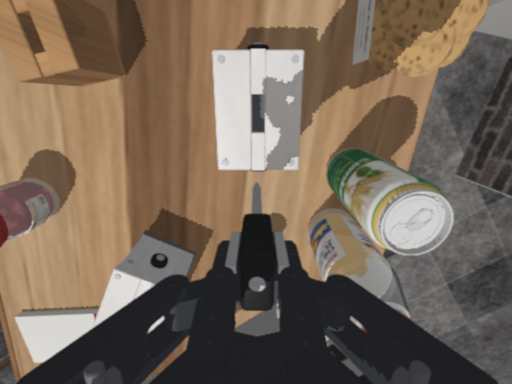

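The wrist view shows the middle cassette's slot at about (258,113), with the blade pointing straight at it. A shadow spoiled the colour mask, so I'll find the slot from range instead.

```bash
cat > slotd.py <<'E'
import sys
from h import *
def slotd(d,c0):
    P=cloud(d); v,u=np.mgrid[0:384,0:512]
    W=np.array([ray_at(d,(a,b),92.)[:2] for a,b in zip(u.ravel(),v.ravel())]).reshape(384,512,2)
    r=np.linalg.norm(W-c0,axis=-1)
    cov=(np.abs(P[...,2]-92)<6)&(r<72); hole=(P[...,2]<82)&(r<24)
    k,l,s,_=cv2.connectedComponentsWithStats(cov.astype(np.uint8)); i=1+np.argmax(s[1:,4])
    for n,m in(("cover",l==i),("hole",hole)):
        q=cv2.minAreaRect(W[m].astype(np.float32)); print(n,m.sum(),np.round(q[0],1),np.round(q[1],1),round(q[2],1))
    g=cv2.minAreaRect(W[hole].astype(np.float32))[0]
    print("slot in tool",np.round(np.linalg.inv(d["tool"])@[*g,92,1],1)[:3], "centroid",np.round(W[hole].mean(0),1))
if __name__=="__main__": slotd(np.load(sys.argv[1]+".npz"),np.array([float(sys.argv[2]),float(sys.argv[3])]))
E
python3 slotd.py w4 633.4 24.2; python3 slotd.py w2 633.4 24.2;python3 slotd.py top 633.4 24.2 | head -2
```

```text
cover 9823 [634.2  24.9] [ 81.6 109.2] 10.9
hole 508 [634.2  25.2] [12.4 33.8] 10.9
slot in tool [ 70.8   1.1 144.3] centroid [634.   25.9]
cover 4673 [631.2  25.8] [ 85.7 111. ] 10.8
hole 115 [629.8  26.8] [ 6.7 29.8] 10.4
slot in tool [-96.7 177.  161.2] centroid [629.6  27. ]
cover 1239 [633.8  24.3] [ 83.  109.9] 10.6
hole 55 [633.2  24.3] [10.5 33.9] 10.3Traceback (most recent call last):
  File "slotd.py", line 13, in <module>
    if __name__=="__main__": slotd(np.load(sys.argv[1]+".npz"),np.array([float(sys.argv[2]),float(sys.argv[3])]))
                             ~~~~~^^^^^^^^^^^^^^^^^^^^^^^^^^^^^^^^^^^^^^^^^^^^^^^^^^^^^^^^^^^^^^^^^^^^^^^^^^^^^^^
  File "slotd.py", line 12, in slotd
    print("slot in tool",np.round(np.linalg.inv(d["tool"])@[*g,92,1],1)[:3], "centroid",np.round(W[hole].mean(0),1))
                                                ~^^^^^^^^
    raise KeyError(f"{key} is not a file in the archive") from None
KeyError: 'tool is not a file in the archive'
```

{"name": "step_arm", "arguments": {"plan": [{"dx": 0.06, "dy": 0.003, "dz": 0, "ax": 0, "ay": 0, "az": 0, "gripper": 0}, {"dx": 0.1, "dy": 0, "dz": 0, "ax": 0, "ay": 0, "az": 0, "gripper": 0}, {"dx": 0.073, "dy": 0, "dz": 0, "ax": 0, "ay": 0, "az": 0, "gripper": 0}, {"dx": 0, "dy": 0, "dz": 0.05, "ax": 0, "ay": 0, "az": 0, "gripper": 0}, {"dx": 0, "dy": 0, "dz": 0.05, "ax": 0, "ay": 0, "az": 0, "gripper": 0}, {"dx": 0, "dy": 0, "dz": 0, "ax": 0, "ay": 0, "az": 0, "gripper": 0}, {"dx": 0, "dy": 0, "dz": 0.01, "ax": 0, "ay": 0, "az": 0, "gripper": 0}, {"dx": 0, "dy": 0, "dz": 0.01, "ax": 0, "ay": 0, "az": 0, "gripper": 0}]}}

```text
clock: 7.22
eef_pos: [635.2, 23.5, 201.2]
tool_rot: [3.141, 0.0, 1.758]
force: [-0.7, 0.9, -0.2]
width: 16.3
gripper_force: 58.8
```

```bash
python3 - <<'E'
from h import *; from cell import ctrl
st(ctrl); s,d=snap(ctrl,"w5"); ds=ctrl.get_image("side"); np.savez("side5.npz",**ds)
u,v=project(ds,[633,24,110]).astype(int)
b=cv2.resize(ds["color"][v-45:v+45,u-40:u+40,::-1],(400,450),interpolation=cv2.INTER_CUBIC)
c=cv2.resize(d["color"][130:330,170:340,::-1],(382,450),interpolation=cv2.INTER_CUBIC)
cv2.imwrite("pics/s5.png",np.hstack([b,c]))
E
```

```text
{'clock': 7.225, 'qpos': [-0.302, 0.692, 0.374, 1.621, -0.305, 0.886, 0.376], 'eef_pos': [635.16, 23.496, 201.232], 'tool_rot': [3.141, 0.0, 1.758], 'force': [-0.699, 0.903, -0.152], 'width': 16.335, 'gripper_force': 58.821}
```

View pics/s5.png

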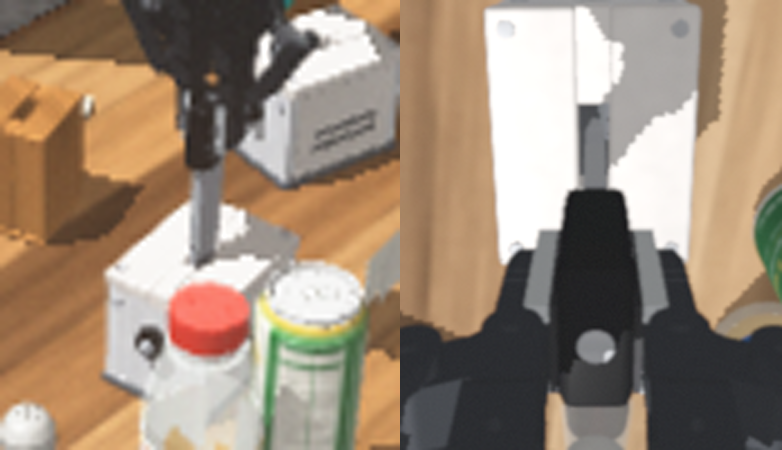

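The blade tip is just inside the slot mouth. It sits slightly right of centre, at about (595,150) against a slot centre near (592,150), so I shift it a little and lower it in short steps.

{"name": "step_arm", "arguments": {"plan": [{"dx": 0.003, "dy": -0.003, "dz": 0, "ax": 0, "ay": 0, "az": 0, "gripper": 0}, {"dx": 0, "dy": 0, "dz": 0.02, "ax": 0, "ay": 0, "az": 0, "gripper": 0}, {"dx": 0, "dy": 0, "dz": 0.02, "ax": 0, "ay": 0, "az": 0, "gripper": 0}, {"dx": 0, "dy": 0, "dz": 0.02, "ax": 0, "ay": 0, "az": 0, "gripper": 0}, {"dx": 0, "dy": 0, "dz": 0.02, "ax": 0, "ay": 0, "az": 0, "gripper": 0}, {"dx": 0, "dy": 0, "dz": 0.01, "ax": 0, "ay": 0, "az": 0, "gripper": 0}]}}

```text
clock: 8.07
eef_pos: [633.6, 24.8, 173.5]
tool_rot: [-3.141, -0.0, 1.759]
force: [0.4, -0.1, -1.1]
width: 15.9
gripper_force: 58.8
```

{"name": "step_arm", "arguments": {"plan": [{"dx": 0, "dy": 0, "dz": 0.01, "ax": 0, "ay": 0, "az": 0, "gripper": 0}, {"dx": 0, "dy": 0, "dz": 0.01, "ax": 0, "ay": 0, "az": 0, "gripper": 0}]}}

```text
clock: 8.32
eef_pos: [634.4, 24.8, 168.6]
tool_rot: [3.14, 0.0, 1.759]
force: [-1.1, 0.3, 5.6]
width: 15.8
gripper_force: 59.8
```

{"name": "step_arm", "arguments": {"plan": [{"dx": 0, "dy": 0, "dz": 0.01, "ax": 0, "ay": 0, "az": 0, "gripper": 0}]}}

```text
clock: 8.45
eef_pos: [634.5, 24.8, 166.4]
tool_rot: [3.14, 0.0, 1.759]
force: [-1.8, -0.0, 9.4]
width: 16.0
gripper_force: 60.4
```

Resistance begins at about TCP z 170, 45 mm short of home, and is near 10 N within 5 mm. This is the tight cassette, so I back out straight up.

{"name": "step_arm", "arguments": {"plan": [{"dx": 0, "dy": 0, "dz": -0.02, "ax": 0, "ay": 0, "az": 0, "gripper": 0}, {"dx": 0, "dy": 0, "dz": -0.03, "ax": 0, "ay": 0, "az": 0, "gripper": 0}, {"dx": 0, "dy": 0, "dz": -0.06, "ax": 0, "ay": 0, "az": 0, "gripper": 0}, {"dx": 0, "dy": 0, "dz": -0.06, "ax": 0, "ay": 0, "az": 0, "gripper": 0}, {"dx": 0, "dy": 0, "dz": -0.07, "ax": 0, "ay": 0, "az": 0, "gripper": 0}, {"dx": 0, "dy": 0, "dz": 0, "ax": 0, "ay": 0, "az": 0, "gripper": 0}, {"dx": 0, "dy": 0, "dz": 0, "ax": 0, "ay": 0, "az": 0, "gripper": 0}]}}

```text
clock: 9.32
eef_pos: [633.4, 25.0, 237.0]
tool_rot: [-3.141, -0.0, 1.759]
force: [0.3, 0.5, -1.9]
width: 16.2
gripper_force: 59.2
```

{"name": "step_arm", "arguments": {"plan": [{"dx": 0.068, "dy": -0.033, "dz": 0, "ax": 0, "ay": 0, "az": 0, "gripper": 0}, {"dx": 0.136, "dy": -0.066, "dz": 0, "ax": 0, "ay": 0, "az": 0, "gripper": 0}, {"dx": 0.136, "dy": -0.066, "dz": 0, "ax": 0, "ay": 0, "az": 0, "gripper": 0}, {"dx": 0.136, "dy": -0.066, "dz": 0, "ax": 0, "ay": 0, "az": 0, "gripper": 0}, {"dx": 0.136, "dy": -0.066, "dz": 0, "ax": 0, "ay": 0, "az": 0, "gripper": 0}, {"dx": 0.067, "dy": -0.035, "dz": 0, "ax": 0, "ay": 0, "az": 0, "gripper": 0}, {"dx": 0, "dy": 0, "dz": 0, "ax": 0, "ay": 0, "az": 0.115, "gripper": 0}, {"dx": 0, "dy": 0, "dz": 0, "ax": 0, "ay": 0, "az": 0.116, "gripper": 0}, {"dx": 0, "dy": 0, "dz": 0, "ax": 0, "ay": 0, "az": 0, "gripper": 0}, {"dx": 0, "dy": 0, "dz": 0, "ax": 0, "ay": 0, "az": 0, "gripper": 0}]}}

```text
clock: 10.58
eef_pos: [497.0, 206.9, 236.7]
tool_rot: [-3.141, 0.0, 1.4]
force: [-0.5, -0.4, -1.7]
width: 16.3
gripper_force: 59.2
```

```bash
python3 look.py w6; python3 slotd.py w6 509.8 275.5
```

```text
{'clock': 10.575, 'qpos': [-0.789, 0.537, 0.518, 1.858, -0.348, 0.838, -0.267], 'eef_pos': [496.993, 206.897, 236.746], 'tool_rot': [-3.141, 0.0, 1.4], 'force': [-0.513, -0.382, -1.659], 'width': 16.328, 'gripper_force': 59.205}
w6 cover [509.9 277.3] [109.1  81.6] z 92.5 yaw -9.8 slot [510.1 277.3] [34.  12.5] 90.0
w6 cover [655.   47.3] [ 64.8 134.8] z 92.0 yaw 43.2 slot [635.7  29.2] [70. 17.] 90.0
w6 cover [655.   47.3] [ 64.8 134.8] z 92.0 yaw 43.2 slot [670.1  60.3] [76.  25.8] 76.9
w6 cover [655.   47.3] [ 64.8 134.8] z 92.0 yaw 43.2 slot [684.4  48.2] [31. 26.] 90.0
handle in tool: n 1829 x [-16.    5.   17.7] z [-14.  -13.   -4.1]
cover 9804 [509.9 277.3] [109.1  81.6] 80.1
hole 497 [510.  277.5] [33.8 12.2] 79.8
slot in tool [ 71.8   0.9 144.7] centroid [509.7 277.9]
```

{"name": "step_arm", "arguments": {"plan": [{"dx": 0.06, "dy": 0.002, "dz": 0, "ax": 0, "ay": 0, "az": 0, "gripper": 0}, {"dx": 0.11, "dy": 0, "dz": 0, "ax": 0, "ay": 0, "az": 0, "gripper": 0}, {"dx": 0.067, "dy": 0, "dz": 0, "ax": 0, "ay": 0, "az": 0, "gripper": 0}, {"dx": 0, "dy": 0, "dz": 0.05, "ax": 0, "ay": 0, "az": 0, "gripper": 0}, {"dx": 0, "dy": 0, "dz": 0.05, "ax": 0, "ay": 0, "az": 0, "gripper": 0}, {"dx": 0, "dy": 0, "dz": 0, "ax": 0, "ay": 0, "az": 0, "gripper": 0}, {"dx": 0, "dy": 0, "dz": 0.01, "ax": 0, "ay": 0, "az": 0, "gripper": 0}, {"dx": 0, "dy": 0, "dz": 0.01, "ax": 0, "ay": 0, "az": 0, "gripper": 0}]}}

```text
clock: 11.62
eef_pos: [511.1, 276.0, 201.3]
tool_rot: [3.141, -0.001, 1.395]
force: [-0.1, -1.1, -2.1]
width: 16.0
gripper_force: 59.2
```

{"name": "step_arm", "arguments": {"plan": [{"dx": 0.002, "dy": -0.003, "dz": 0, "ax": 0, "ay": 0, "az": 0, "gripper": 0}, {"dx": 0, "dy": 0, "dz": 0.02, "ax": 0, "ay": 0, "az": 0, "gripper": 0}, {"dx": 0, "dy": 0, "dz": 0.02, "ax": 0, "ay": 0, "az": 0, "gripper": 0}, {"dx": 0, "dy": 0, "dz": 0.02, "ax": 0, "ay": 0, "az": 0, "gripper": 0}, {"dx": 0, "dy": 0, "dz": 0.02, "ax": 0, "ay": 0, "az": 0, "gripper": 0}, {"dx": 0, "dy": 0, "dz": 0.01, "ax": 0, "ay": 0, "az": 0, "gripper": 0}]}}

```text
clock: 12.38
eef_pos: [509.8, 276.9, 173.5]
tool_rot: [-3.141, 0.0, 1.396]
force: [-0.1, -1.0, -1.8]
width: 16.1
gripper_force: 59.2
```

{"name": "step_arm", "arguments": {"plan": [{"dx": 0, "dy": 0, "dz": 0.01, "ax": 0, "ay": 0, "az": 0, "gripper": 0}, {"dx": 0, "dy": 0, "dz": 0.01, "ax": 0, "ay": 0, "az": 0, "gripper": 0}]}}

```text
clock: 12.62
eef_pos: [510.1, 277.0, 168.0]
tool_rot: [3.141, -0.0, 1.396]
force: [0.4, -0.0, -1.5]
width: 15.9
gripper_force: 59.2
```

{"name": "step_arm", "arguments": {"plan": [{"dx": 0, "dy": 0, "dz": 0.01, "ax": 0, "ay": 0, "az": 0, "gripper": 0}]}}

```text
clock: 12.75
eef_pos: [510.1, 277.1, 165.0]
tool_rot: [3.141, -0.0, 1.396]
force: [-0.4, 0.3, -1.8]
width: 16.3
gripper_force: 59.2
```

No resistance at 165, so this one is not tight. I continue slowly past 160, where drag would show.

{"name": "step_arm", "arguments": {"plan": [{"dx": 0, "dy": 0, "dz": 0.01, "ax": 0, "ay": 0, "az": 0, "gripper": 0}, {"dx": 0, "dy": 0, "dz": 0.01, "ax": 0, "ay": 0, "az": 0, "gripper": 0}]}}

```text
clock: 13.0
eef_pos: [510.2, 277.0, 159.1]
tool_rot: [3.141, -0.0, 1.396]
force: [0.2, 0.1, 0.5]
width: 16.4
gripper_force: 59.4
```

{"name": "step_arm", "arguments": {"plan": [{"dx": 0, "dy": 0, "dz": 0.01, "ax": 0, "ay": 0, "az": 0, "gripper": 0}, {"dx": 0, "dy": 0, "dz": 0.01, "ax": 0, "ay": 0, "az": 0, "gripper": 0}]}}

```text
clock: 13.25
eef_pos: [510.2, 277.1, 153.2]
tool_rot: [3.141, -0.0, 1.396]
force: [-0.3, -0.2, 2.4]
width: 16.3
gripper_force: 59.5
```

{"name": "step_arm", "arguments": {"plan": [{"dx": 0, "dy": 0, "dz": 0.01, "ax": 0, "ay": 0, "az": 0, "gripper": 0}]}}

```text
clock: 13.38
eef_pos: [510.2, 277.1, 150.1]
tool_rot: [3.141, -0.0, 1.396]
force: [0.2, -0.1, 2.0]
width: 16.2
gripper_force: 59.5
```

A steady drag of about 4 N starts near 160, so this is the right cassette. I slide on, pausing in the 5–24 mm band.

{"name": "step_arm", "arguments": {"plan": [{"dx": 0, "dy": 0, "dz": 0.01, "ax": 0, "ay": 0, "az": 0, "gripper": 0}, {"dx": 0, "dy": 0, "dz": 0.01, "ax": 0, "ay": 0, "az": 0, "gripper": 0}, {"dx": 0, "dy": 0, "dz": 0.01, "ax": 0, "ay": 0, "az": 0, "gripper": 0}, {"dx": 0, "dy": 0, "dz": 0.01, "ax": 0, "ay": 0, "az": 0, "gripper": 0}, {"dx": 0, "dy": 0, "dz": 0, "ax": 0, "ay": 0, "az": 0, "gripper": 0}, {"dx": 0, "dy": 0, "dz": 0, "ax": 0, "ay": 0, "az": 0, "gripper": 0}, {"dx": 0, "dy": 0, "dz": 0, "ax": 0, "ay": 0, "az": 0, "gripper": 0}, {"dx": 0, "dy": 0, "dz": 0.01, "ax": 0, "ay": 0, "az": 0, "gripper": 0}, {"dx": 0, "dy": 0, "dz": 0.01, "ax": 0, "ay": 0, "az": 0, "gripper": 0}]}}

```text
clock: 14.5
eef_pos: [510.1, 277.0, 132.3]
tool_rot: [3.141, -0.0, 1.396]
force: [-0.4, 1.1, 0.9]
width: 16.7
gripper_force: 59.5
```

{"name": "step_arm", "arguments": {"plan": [{"dx": 0, "dy": 0, "dz": 0.007, "ax": 0, "ay": 0, "az": 0, "gripper": 0}, {"dx": 0, "dy": 0, "dz": 0.007, "ax": 0, "ay": 0, "az": 0, "gripper": 0}]}}

```text
clock: 14.75
eef_pos: [510.1, 277.1, 127.9]
tool_rot: [3.142, -0.0, 1.396]
force: [-1.4, -0.7, 0.9]
width: 16.4
gripper_force: 59.5
```

{"name": "step_arm", "arguments": {"plan": [{"dx": 0, "dy": 0, "dz": 0.004, "ax": 0, "ay": 0, "az": 0, "gripper": 0}]}}

```text
clock: 14.88
eef_pos: [510.1, 277.0, 126.6]
tool_rot: [3.142, -0.0, 1.396]
force: [0.4, 0.5, 1.4]
width: 16.4
gripper_force: 59.5
```

{"name": "step_arm", "arguments": {"plan": [{"dx": 0, "dy": 0, "dz": 0.003, "ax": 0, "ay": 0, "az": 0, "gripper": 0}]}}

```text
clock: 15.0
eef_pos: [510.1, 277.0, 125.8]
tool_rot: [3.142, -0.0, 1.396]
force: [-0.3, 0.3, 0.7]
width: 16.4
gripper_force: 59.5
```

```bash
python3 look.py w7 | tail -1
```

```text
handle in tool: n 1828 x [-15.9   5.   17.7] z [-14.  -13.   -3.7]
```

{"name": "step_arm", "arguments": {"plan": [{"dx": 0, "dy": 0, "dz": 0.002, "ax": 0, "ay": 0, "az": 0, "gripper": 0}]}}

```text
clock: 15.18
eef_pos: [510.1, 277.0, 125.3]
tool_rot: [3.141, -0.0, 1.396]
force: [-0.9, -0.2, 4.2]
width: 16.3
gripper_force: 60.0
```

{"name": "step_arm", "arguments": {"plan": [{"dx": 0, "dy": 0, "dz": 0.002, "ax": 0, "ay": 0, "az": 0, "gripper": 0}]}}

```text
clock: 15.3
eef_pos: [510.1, 277.0, 125.2]
tool_rot: [-3.142, -0.0, 1.396]
force: [-1.9, -0.2, 9.8]
width: 16.0
gripper_force: 60.5
```

The force rises sharply at 125.2, so the shoulder is on the cover and the gauge is home. I release and retreat upwards.

{"name": "step_arm", "arguments": {"plan": [{"dx": 0, "dy": 0, "dz": -0.001, "ax": 0, "ay": 0, "az": 0, "gripper": 0}, {"dx": 0, "dy": 0, "dz": 0, "ax": 0, "ay": 0, "az": 0, "gripper": 0.6}, {"dx": 0, "dy": 0, "dz": 0, "ax": 0, "ay": 0, "az": 0, "gripper": 0.6}, {"dx": 0, "dy": 0, "dz": 0, "ax": 0, "ay": 0, "az": 0, "gripper": 0.6}, {"dx": 0, "dy": 0, "dz": 0, "ax": 0, "ay": 0, "az": 0, "gripper": 0.6}, {"dx": 0, "dy": 0, "dz": -0.02, "ax": 0, "ay": 0, "az": 0, "gripper": 0.6}, {"dx": 0, "dy": 0, "dz": -0.08, "ax": 0, "ay": 0, "az": 0, "gripper": 0.6}, {"dx": 0, "dy": 0, "dz": -0.12, "ax": 0, "ay": 0, "az": 0, "gripper": 0.6}, {"dx": 0, "dy": 0, "dz": -0.12, "ax": 0, "ay": 0, "az": 0, "gripper": 0.6}, {"dx": 0, "dy": 0, "dz": 0, "ax": 0, "ay": 0, "az": 0, "gripper": 0.6}, {"dx": 0, "dy": 0, "dz": 0, "ax": 0, "ay": 0, "az": 0, "gripper": 0.6}]}}

```text
clock: 16.68
eef_pos: [509.6, 277.0, 226.7]
tool_rot: [-3.141, 0.0, 1.396]
force: [0.1, 0.4, -0.5]
width: 51.0
gripper_force: 0.0
```

```bash
python3 - <<'E'
from h import *; from cell import ctrl
st(ctrl); s,d=snap(ctrl,"w8"); P=cloud(d)
ds=ctrl.get_image("side"); c0=np.array([510,277.3])
m=(P[...,2]>130)&(P[...,2]<150)&(np.linalg.norm(P[...,:2]-c0,axis=-1)<35)
q=P[m]; print("top z",np.percentile(q[:,2],[5,25,50,75,95]),cv2.minAreaRect(q[:,:2].astype(np.float32)))
cov=(abs(P[...,2]-92)<8)&(np.linalg.norm(P[...,:2]-c0,axis=-1)<50); print("cover z",np.median(P[cov][:,2]))
A=np.c_[q[:,:2],np.ones(len(q))][q[:,2]>136]; print("top tilt",np.linalg.lstsq(A,q[q[:,2]>136][:,2],rcond=None)[0][:2])
u,v=project(ds,[510,277,110]).astype(int)
b=cv2.resize(ds["color"][v-40:v+40,u-40:u+40,::-1],(400,400),interpolation=cv2.INTER_CUBIC)
c=cv2.resize(d["color"][:,:,::-1],(400,400)); cv2.imwrite("pics/w8.png",np.hstack([b,c]))
E
```

```text
{'clock': 16.675, 'qpos': [-0.867, 0.607, 0.51, 1.757, -0.372, 0.875, -0.366], 'eef_pos': [509.554, 277.036, 226.724], 'tool_rot': [-3.141, 0.0, 1.396], 'force': [0.102, 0.407, -0.55], 'width': 50.95, 'gripper_force': 0.0}
top z [135.39967294 137.49896453 138.17594214 138.71073657 139.50027766] ((510.25531005859375, 277.32293701171875), (35.05075454711914, 16.698408126831055), 80.55299377441406)
cover z 92.40726720616627
top tilt [-0.01031272 -0.00065922]
```

View pics/w8.png

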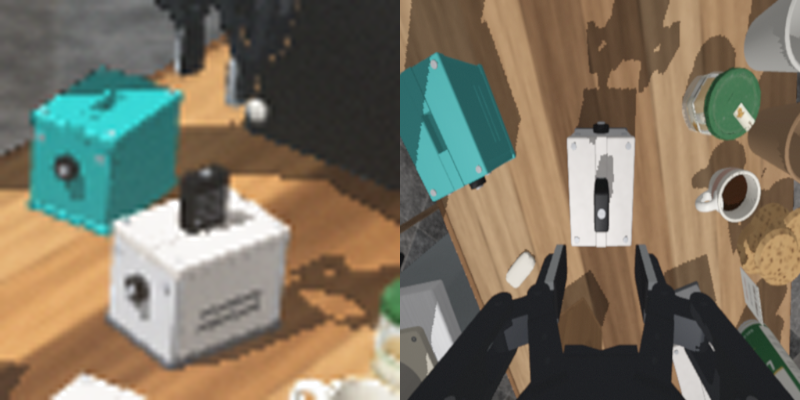

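The picture shows the handle flat on the white cover at (205,200) left and (601,205) right. Its top is at z 138.2, level with the cover plus 46 mm. It is centred at (510.3, 277.3), upright, and the fingers are clear. I hand it in.

```bash
python3 -c "
from cell import ctrl; print(ctrl.finish_job())"
```

```text
the job is handed in; nothing more can be done
None
```

The gauge is released and fully home in the right cassette, the one at about (510, 277) mm with a steady drag of about 4 N; the middle cassette was the tight one, the third was not probed, and the job is handed in (no verdict was returned).

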